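# Clamp a jar in the bench holder and unscrew its tight cap

## Task

Pull the red knob of the blue jar holder fully out, stand the square jar upright in the holder's pocket with its cap still on, and push the knob fully home so that the jar cannot turn. Then unscrew the tight black cap anticlockwise just until it comes free, leaving the jar seated and clamped, and lift the cap straight up to finish while still holding it level in the gripper about 2 cm above the jar's mouth, clear of the jar. Leave the other things on the table where they are.

Things in the scene. Friction and masses are not known exactly. Their poses are not given: they have to be found in the camera images.
- knob (a point): Centre of the red knob of the holder's sliding jaw: a round knob 24 mm across and 24 mm long, its axis level along the holder's x, 28 mm above the table. It sticks out at the holder's front (holder -x): 102 mm from the pocket's centre when home, 132 mm when out; free space under and beside it. Same axes as the holder.
- jaw (a joint): Slide of the knob and jaw, m: 0 = home (jaw shut), 0.030 = fully out (stop). Pulling the knob along the holder's -x makes it grow. It snaps to either end: about 5 N moves it off an end, past the middle it helps by itself; it stays where it ends.
- holder: Blue jar holder on a dark steel base, fixed to the table. Origin on the table under the pocket's centre; x from the knob through the pocket to the back wall, z up. Base 6 mm thick, x -84 to +44 mm, y +-50 mm. Walls rise to 34 mm, flared lips to 43 mm. Front block x -81 to -69 mm, 42 mm high, with a sprung brass pin to 58 mm (64 in mid-travel).
- pocket (a point): Centre of the pocket's floor, 6 mm above the table, axes as the holder: where the centre of the jar's underside belongs, the jar square to the walls, any side forward. Pocket 60 mm wide in y (78 mm between the lips' tips). Back wall face at x = +29.5 mm; jaw face at x = -28 mm when home, -58 mm when out, so the jar can be set down up to 29 mm to -x and the jaw pushes it along.
- jar: White square jar with a green and yellow band, 56 x 56 mm, 60 mm high to the shoulder, then a round neck to 86 mm; about 0.35 kg. Origin at the centre of its underside, z up, x and y square to its sides. It starts loose on the table with the cap screwed on, and turns with the cap unless clamped in the holder. It can be carried by the cap or by its sides.
- jar_mouth (a point): Centre of the rim of the jar's neck, 86 mm above its underside, axes as the jar. A black sprung rubber sealing disc on it presses up on the cap with about 11 N when tight, and may stand 6 mm above the rim without the cap.
- cap: Black ribbed round screw cap, 58 mm across, 23 mm high, 0.06 kg, an orange mark on top along its +x. Origin at the centre of its open underside, z up. Screwed on, its underside is 70 mm and its top 93 mm above the jar's underside, 10 mm clear of the shoulder: keep fingertips above the shoulder when turning (the jar's corners reach 40 mm from the axis).
- cap_top (a point): Centre of the cap's top. Thread: yaw of the cap minus the jar's (anticlockwise from above) is 0.24 to 0.44 rad at first; it unscrews anticlockwise, rising some 2 mm per rad, lets go from 2.35 to 2.7 rad and meets a stop at 2.8 rad; below 2.3 rad it cannot lift off. Tightness up to 0.3 N m, less as it rises. It stays where it is if let go; regrasping is fine.
- tape_measure: Blue tape measure, 82 x 44 x 68 mm, to be left alone.
- offcut_2: Pale wood block, 75 x 38 x 38 mm, to be left alone.
- bolt_1: Steel hex bolt, 57 mm long, to be left alone.
- screwdriver_2: Yellow screwdriver, 193 mm long, to be left alone.

How it is judged (in metres and radians):
On the way, in this order (a step that is already met when the one before it is completed fails the run):
1. the knob is pulled fully out (value of joint jaw above 0.026 m), for 0.1 s.
2. the jar stands upright in the open pocket with its cap screwed on (x of jar in the frame of pocket between -0.033 and 0.007 m and y of jar in the frame of pocket between -0.006 and 0.006 m and z of jar in the frame of pocket below 0.004 m and angle between jar's own z axis and vertical below 0.08 rad and z of cap in the frame of jar below 0.0735 m and horizontal distance between cap and jar below 0.005 m and value of joint jaw above 0.004 m), for 0.1 s.
3. the knob is pushed fully home with the capped jar seated in the pocket (horizontal distance between jar and pocket below 0.007 m and z of jar in the frame of pocket below 0.004 m and angle between jar's own z axis and vertical below 0.08 rad and z of cap in the frame of jar below 0.0735 m and horizontal distance between cap and jar below 0.005 m and value of joint jaw below 0.003 m), for 0.2 s.
4. the cap is lifted clear of the jar, which stays clamped (horizontal distance between jar and pocket below 0.007 m and z of jar in the frame of pocket below 0.004 m and angle between jar's own z axis and vertical below 0.08 rad and value of joint jaw below 0.003 m and z of cap in the frame of jar_mouth above 0.004 m and contact force between cap and jar below 0.1 N), for 0.1 s.
At the end, for the whole second after the job is handed in: The gripper holds the cap still, level within 0.2 rad, its underside 8 to 45 mm above the rim of the jar's neck and within 15 mm of the mouth's axis, touching neither jar nor holder; the jar stands upright on the pocket's floor within 7 mm of its centre and the knob is home within 3 mm (horizontal distance between jar and pocket below 0.007 m and z of jar in the frame of pocket below 0.004 m and angle between jar's own z axis and vertical below 0.08 rad and value of joint jaw below 0.003 m and z of cap in the frame of jar_mouth between 0.008 and 0.045 m and horizontal distance between cap and jar_mouth below 0.015 m and angle between cap's own z axis and vertical below 0.2 rad and contact force between the fingers and cap above 1 N and contact force between cap and jar below 0.1 N and contact force between cap and holder below 0.1 N and linear speed of cap below 0.03 m/s); the arm keeps its last pose, push and grip.
It fails at once if a bystander is pushed more than 3 cm (distance of any of tape_measure, offcut_2, bolt_1, screwdriver_2 from where it was at the start of the episode above 0.03 m).
It fails at once if the jar is tipped over (angle between jar's own z axis and vertical above 0.6 rad).
It fails at once if the knob is pulled out again once the cap is off (value of joint jaw above 0.01 m and z of cap in the frame of jar_mouth above 0.004 m).
It also fails if it takes over 72 s, if anything falls off the work surface, if the arm or the gripper's body presses on something with over 40 N, if the wrist force passes 120 N, or if a joint passes its speed limit or range.

## Robot

A 6-joint arm with a two-finger parallel gripper is mounted at the origin on a cart in front of the work surface, level with it; the furniture and walls round the work are solid. World frame = base frame: x ahead of the robot, y to its left, z up, the work surface at z = 0. Lengths are in m, angles in degrees, forces in N, time in s.
With the tool pointing down it reaches from about 0.35 to 0.925 m from the base axis. Payload 6.4 kg.
Tool frame: the origin (TCP) lies between the finger pads; the fingertips stand 22 mm ahead of it and the grasp point (between the pads) lies 3 mm ahead of it; z points along the fingers, y is the line along which they close (so a half turn about z gives the same grasp; the last joint's range is limited). The gripper opens to 94 mm and grips with 3 to 60 N. Pads are 16 mm wide; open, the fingers measure 119 mm over their backs; the gripper's body (75 mm by 177 mm) begins 78 mm behind the grasp point.
Start: joints at [-75.464, 14.043, 89.255, -0, 76.702, -9.975], TCP at [0.27, -0.591, 0.227] pointing down, gripper open.
Joint ranges: [-179.41, 179.41], [-58.25, 129.5], [7.25, 145.43], [-54.29, 234.29], [11.92, 165.04], [-157.13, 157.13]. Speed limits (degrees/s): [147.25, 147.25, 180, 180, 180, 180].

## Interface

Orientations are given as [roll, pitch, yaw] about the fixed x, y, z axes, in that order (R = Rz(yaw) Ry(pitch) Rx(roll)).
In Python, from rig import robot, imaging, order gives the robot as it stands.
- The arm moves only by the shell command python3 -m crank 'ROWS' [FORCE]. ROWS is a JSON object whose one key "moves" holds a list of rows, each an object with "dp": the shift along the tool's x, y, z in cm, a list of three; "delta_rot": the turn, a rotation vector about the tool's x, y, z in rad, a list of three; "fingers": the opening, from 0 (shut) to 1 (fully open). A call has 1 to 10 rows; each row shifts and turns the commanded pose from where the row before left it, along the tool's axes as they then stand; what a row does not reach is not made up. A row lasts 1/12 s, in which the tool goes at most 41.7 mm and 7.16 degrees, less where a joint would pass 70% of its speed; a pose out of reach is approached as far as the arm can. A call with a gripper value outside its range is refused whole. The fingers move at their own pace and stop on an object; FORCE is the grip in N (left out, the last holds). Time passes only in rows, so rows that do not move let the fingers close. It gives the time, the measured TCP pose, the force, the opening and the grip force at its end, in the units of the state.
- robot.get_obs(): the state, without advancing time (a new reading comes with each control period).
- imaging.capture(name): name is "scene" or "top" or "wrist"; returns a dict with "frame" (420x560x3 uint8, red, green, blue), "range_z" (420x560 float32, m along the optical axis (not along the pixel's ray), 0 where there is no reading), "fx", "fy", "cx", "cy" (pixels), "world_from_camera" (4x4, takes a point from camera to world coordinates). Camera axes: x right, y up, looking along -z (the intrinsics and any distortion apply to the point x, -y, -z); pixel columns grow to the right and rows downward; lengths in m; the calibration is good to about 2 mm. A picture is of the moment at which its call begins.
- order.job_done(): hands the job in; it is judged then, once.
Trained networks look in the newest picture that a camera, given by its name, has taken for a name from the list of things; names that differ only in an ending like _2 or _b are one class to them, and where a whole thing is asked for, a point or a joint stands for the part that bears it (a point fixed in the world has none). Each returns a list of dicts, best first, with "score" (0 to 1); they miss things now and then, are a little off and sometimes report something else, mostly with a low value. They report only what shows in the picture. A call takes as long as a camera call.
- imaging.outline_of(camera, name): "region" (420x560 bool, what is visible of it) and "bbox" ([left, top, width, height] in pixels, round what is visible of it).
The state is a dict: "clock": time; "joint_positions": joint angles; "qd": joint speeds; "effort": joint torques, N m; "position": TCP position; "tcp_rot": TCP orientation; "force": force on the tool from outside, world axes, zero at the start; "torque": the same for the moment, N m; "gripper_width": opening from 0.0 (shut) to 1.0 (fully open); "finger_force": force on a finger pad.
Only numpy, scipy, OpenCV 4.12 (cv2) and the standard library are available. Lean on these libraries where they do the work, as an engineer would, in place of code of your own. Each camera call takes 0.05 s, during which the arm holds its last target. There are 200 camera calls.

## Working session

There is one attempt and no reset: what is moved stays moved. The work goes in short steps, Python scripts to look and compute and a shell command to move; the robot and the scene stay as the last step left them, time stands still between calls to the robot, and variables do not carry over. Pictures are saved under pics/ and viewed, at most 10 in all, crops included, and the job is handed in when it is done.

```bash
ls; mkdir -p pics; cat > h.py <<'E'
import numpy as np, cv2
from rig import robot, imaging, order
def cap(n): return imaging.capture(n)
def save(c,name): cv2.imwrite(f'pics/{name}.png', c['frame'][:,:,::-1])
def cloud(c):
    r=c['range_z']; v,u=np.mgrid[:r.shape[0],:r.shape[1]]
    x=(u-c['cx'])/c['fx']*r; y=-(v-c['cy'])/c['fy']*r
    P=np.stack([x,y,-r,np.ones_like(r)],-1)@np.array(c['world_from_camera']).T
    P=P[...,:3]; P[r==0]=np.nan; return P
E
python3 - <<'E'
from h import *
c=cap('top'); save(c,'top0'); P=cloud(c)
print({k:c[k] for k in ('fx','fy','cx','cy')}, c.get('distortion'), c.keys(), np.round(c['world_from_camera'],3))
for n in ['knob','holder','jar','cap','tape_measure','offcut_2','bolt_1','screwdriver_2']:
    for d in imaging.outline_of('top',n)[:2]:
        m=d['region']; q=P[m]; q=q[~np.isnan(q[:,0])]
        print(n,round(d['score'],2),d['bbox'],np.round(np.median(q,0),3) if len(q) else None,np.round(np.percentile(q,2,axis=0),3) if len(q) else None,np.round(np.percentile(q,98,axis=0),3) if len(q) else None)
c=cap('scene'); save(c,'scene0')
a=cv2.imread('pics/top0.png');b=cv2.imread('pics/scene0.png')
print(robot.get_obs())
E
```

```text
pics
{'fx': 385.46118562643727, 'fy': 385.46118562643727, 'cx': 280.27501669363136, 'cy': 205.9754748308832} None dict_keys(['frame', 'range_z', 'fx', 'fy', 'cx', 'cy', 'world_from_camera']) [[-0.001  0.997 -0.079  0.531]
 [-1.    -0.002 -0.006 -0.161]
 [-0.006  0.079  0.997  0.943]
 [ 0.     0.     0.     1.   ]]
knob 0.49 [253.9, 222.0, 21.4, 37.5] [ 0.536 -0.122  0.035] [ 0.478 -0.136  0.01 ] [ 0.56  -0.101  0.041]
holder 0.61 [244.9, 193.8, 44.2, 66.6] [ 0.566 -0.12   0.009] [ 0.487 -0.167  0.004] [ 0.628 -0.07   0.045]
jar 0.59 [345.0, 239.1, 24.6, 30.7] [ 0.492 -0.316  0.051] [ 0.459 -0.355  0.007] [ 0.522 -0.309  0.061]
cap 0.82 [351.0, 240.2, 31.0, 26.8] [ 0.492 -0.341  0.093] [ 0.464 -0.37   0.001] [ 0.52  -0.315  0.096]
tape_measure 0.66 [334.6, 151.6, 33.5, 20.8] [ 0.698 -0.32   0.061] [ 0.682 -0.367  0.005] [ 0.722 -0.289  0.07 ]
offcut_2 0.77 [173.2, 123.3, 32.5, 32.0] [0.761 0.062 0.039] [0.729 0.032 0.013] [0.797 0.094 0.043]
bolt_1 0.44 [187.4, 175.2, 12.7, 22.6] [0.651 0.054 0.012] [0.627 0.043 0.003] [0.677 0.064 0.018]
screwdriver_2 0.63 [245.6, 138.4, 78.0, 14.7] 
[... 167 characters left out ...]
  -0.097  0.041]
{'clock': 0.5, 'joint_positions': array([-7.54647104e+01,  1.40440230e+01,  8.92586831e+01, -1.94157108e-03,
        7.67019341e+01, -9.97557951e+00]), 'qd': array([-0.00339447, -0.11358909, -0.04528075, -0.01698816,  0.08413153,
       -0.00741923]), 'effort': array([-1.06121811e-04, -4.15429437e+01, -3.14556921e+01,  6.85020396e-02,
        2.93886953e-02, -2.10060006e-05]), 'position': array([ 0.26965188, -0.59140936,  0.22741484]), 'tcp_rot': array([-1.79995103e+02,  1.05707502e-03,  2.45113158e+01]), 'force': array([-0.0074481 ,  0.13707119,  0.03995634]), 'torque': array([-0.02012996,  0.01888711,  0.03401689]), 'finger_force': 0.0, 'gripper_width': 1.0009982307519993}
```

View pics/top0.png

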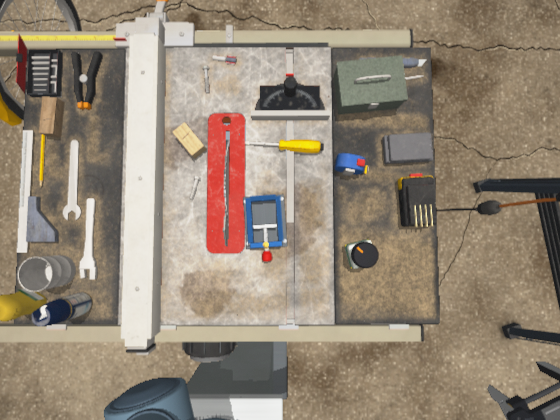

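The top view shows the holder at about (265,220) with its red knob at (267,257). The jar with its black cap is at (360,253), the tape measure at (350,163) and the screwdriver at (285,146). The holder's +x points up the image, roughly world +x.

```bash
python3 -m crank '{"moves":[{"dp":[3.5,-1.5,0],"delta_rot":[0,0,0],"fingers":1},{"dp":[3.5,-1.5,0],"delta_rot":[0,0,0],"fingers":1},{"dp":[3.5,-1.5,0],"delta_rot":[0,0,0],"fingers":1},{"dp":[3.5,-1.5,0],"delta_rot":[0,0,0],"fingers":1},{"dp":[3.5,-1.5,0],"delta_rot":[0,0,0],"fingers":1},{"dp":[2.5,-1.5,0],"delta_rot":[0,0,0],"fingers":1},{"dp":[0,0,0],"delta_rot":[0,0,0],"fingers":1}]}'
python3 - <<'E'
from h import *
c=cap('wrist'); save(c,'w1'); P=cloud(c)
print(np.round(c['world_from_camera'],3),c['fx'])
for n in ['knob','holder','jar','cap']:
    for d in imaging.outline_of('wrist',n)[:2]:
        q=P[d['region']]; q=q[~np.isnan(q[:,0])]
        print(n,round(d['score'],2),d['bbox'],np.round(np.median(q,0),3))
c=cap('top');P=cloud(c)
d=imaging.outline_of('top','holder')[0]['region']
f=c['frame'].astype(int); 
m=(f[:,:,0]>150)&(f[:,:,1]<70)&(f[:,:,2]<70); m[:240]=0;m[275:]=0;m[:,:255]=0;m[:,280:]=0
print('knob red',np.round(np.nanmedian(P[m],0),3),np.round(np.nanmin(P[m],0),3),np.round(np.nanmax(P[m],0),3))
b=(f[:,:,2]>f[:,:,0]+40)&(P[...,2]>.025)&(P[...,2]<.06); b[:185]=0;b[260:]=0;b[:,:235]=0;b[:,295:]=0
q=P[b]; print(cv2.minAreaRect((q[:,:2]*1000).astype(np.float32)),len(q))
E
```

```text
clock: 1.08
position: [0.417, -0.4226, 0.2275]
tcp_rot: [-180.0, -0.1, 24.8]
force: [-0.1, 0.8, -0.2]
gripper_width: 0.999
finger_force: 0.0
[[ 0.42   0.879  0.226  0.483]
 [-0.907  0.407  0.105 -0.393]
 [ 0.    -0.249  0.969  0.385]
 [ 0.     0.     0.     1.   ]] 353.17782205906406
knob 0.61 [1.8, 0.0, 19.6, 7.8] [ 0.478 -0.135  0.031]
knob 0.37 [0.0, 2.4, 19.4, 6.4] [ 0.478 -0.136  0.032]
holder 0.46 [0.0, 0.3, 18.2, 9.3] [ 0.478 -0.135  0.031]
jar 0.83 [193.2, 59.4, 68.8, 68.6] [ 0.487 -0.369  0.057]
cap 0.79 [184.7, 48.7, 77.1, 76.6] [ 0.492 -0.344  0.093]Traceback (most recent call last):
  File "<stdin>", line 9, in <module>
IndexError: list index out of range
```

View pics/w1.png

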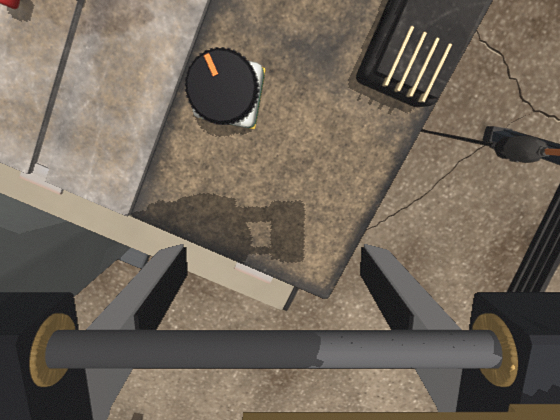

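The wrist view shows the cap at (222,87) with its orange mark towards the upper left, and only a sliver of the jar's sides. Next I look at the holder from above.

```bash
python3 -m crank '{"moves":[{"dp":[2.7,-2.5,0],"delta_rot":[0,0,0],"fingers":1},{"dp":[2.7,-2.5,0],"delta_rot":[0,0,0],"fingers":1},{"dp":[2.7,-2.5,0],"delta_rot":[0,0,0],"fingers":1},{"dp":[2.7,-2.5,0],"delta_rot":[0,0,0],"fingers":1},{"dp":[2.7,-2.5,0],"delta_rot":[0,0,0],"fingers":1},{"dp":[2.7,-2.5,0],"delta_rot":[0,0,0],"fingers":1},{"dp":[2.7,-2.5,0],"delta_rot":[0,0,0],"fingers":1},{"dp":[2.7,-2.5,0],"delta_rot":[0,0,0.12],"fingers":1},{"dp":[0,0,0],"delta_rot":[0,0,0.12],"fingers":1},{"dp":[0,0,0],"delta_rot":[0,0,0],"fingers":1}]}'
cat >> h.py <<'E'
def holderfit(c,P,show=False):
    f=c['frame'].astype(int); 
    b=(f[:,:,2]>f[:,:,0]+40)&(P[...,2]>.028)&(P[...,2]<.05)
    q=P[b]; q=q[np.linalg.norm(q[:,:2]-[.56,-.12],axis=1)<.1]
    m=(f[:,:,0]>140)&(f[:,:,1]<60)&(f[:,:,2]<60)&(P[...,2]>.02)&(P[...,2]<.06); k=P[m]; k=k[np.linalg.norm(k[:,:2]-[.5,-.13],axis=1)<.08]
    return q,k
E
python3 - <<'E'
from h import *
c=cap('wrist'); save(c,'w2'); P=cloud(c)
q,k=holderfit(c,P)
print(len(q),cv2.minAreaRect((q[:,:2]*1000).astype(np.float32)))
print(len(k),np.round(np.median(k,0),4),np.round(np.percentile(k,[1,99],axis=0),4),cv2.minAreaRect((k[:,:2]*1000).astype(np.float32)))
for n in ['knob','holder','jaw']:
    for d in imaging.outline_of('wrist',n)[:2]:
        z=P[d['region']]; z=z[~np.isnan(z[:,0])]
        print(n,round(d['score'],2),d['bbox'],np.round(np.median(z,0),3))
E
```

```text
clock: 2.27
position: [0.5279, -0.155, 0.2275]
tcp_rot: [180.0, 0.0, 10.9]
force: [-0.1, -0.5, 0.2]
gripper_width: 1.002
finger_force: 0.0
4427 ((568.5886840820312, -119.38982391357422), (120.87718963623047, 82.42179107666016), 3.9926247596740723)
  return _methods._mean(a, axis=axis, dtype=dtype,
  ret = um.true_divide(
Traceback (most recent call last):
IndexError: index -1 is out of bounds for axis 0 with size 0
```

View pics/w2.png

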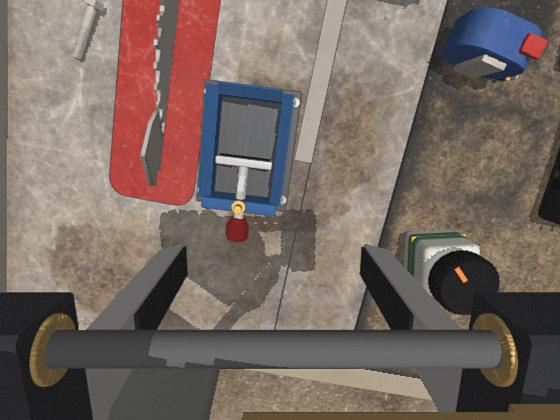

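The holder is at (250,145), pocket open upward, with the brass pin at (238,208) and the knob in shadow at (237,230). The jar sits at (450,270) with its cap mark showing. Next I refine both fits.

```bash
cat >> h.py <<'E'
def inframe(q,o,yaw):
    a=np.radians(yaw);d=q[:,:2]-o; return np.c_[d@[np.cos(a),np.sin(a)],d@[-np.sin(a),np.cos(a)]]
E
python3 - <<'E'
from h import *
c=cap('wrist'); P=cloud(c); f=c['frame'].astype(int)
q,_=holderfit(c,P)
for z0,z1 in((.03,.0365),(.0365,.045)):
    s=q[(q[:,2]>z0)&(q[:,2]<z1)]; print(len(s),cv2.minAreaRect((s[:,:2]*1000).astype(np.float32)))
o=np.array([.589,-.118])
m=(f[:,:,0]>50)&(f[:,:,1]<35)&(f[:,:,2]<35); k=P[m]; k=k[(np.linalg.norm(k[:,:2]-[.48,-.125],axis=1)<.06)&(k[:,2]>.015)&(k[:,2]<.05)]
kk=inframe(k,o,4); print(len(k),np.round(np.percentile(kk,[2,50,98],axis=0),4),np.round(np.percentile(k,[2,50,98],axis=0),4))
hs=inframe(q,o,4); print('blue',np.round(np.percentile(hs,[.5,50,99.5],axis=0),4))
# walls lateral: inner/outer at x slices
for x in(-.06,-.03,0,.02):
    s=hs[abs(hs[:,0]-x)<.008][:,1]; print(x,np.round([s[s<0].min(),s[s<0].max(),s[s>0].min(),s[s>0].max()],4))
m=(f[:,:,0]>150)&(f[:,:,2]<90)&(f[:,:,1]>100); k=P[m];k=k[(np.linalg.norm(k[:,:2]-[.51,-.125],axis=1)<.05)]; print('pin',len(k),np.round(np.nanmedian(k,0),4), np.round(np.nanmedian(inframe(k,o,4),0),4))
# jar & cap
for n in ['cap','jar']:
    for d in imaging.outline_of('wrist',n)[:1]:
        z=P[d['region']]; z=z[(z[:,2]>.02)]; print(n,d['score'],d['bbox'])
        t=z[z[:,2]>.088] if n=='cap' else z[(z[:,2]>.052)&(z[:,2]<.066)]
        print(np.round(np.median(t,0),4),cv2.minEnclosingCircle((t[:,:2]*1000).astype(np.float32)) if n=='cap' else cv2.minAreaRect((t[:,:2]*1000).astype(np.float32)))
E
```

```text
786 ((572.3839721679688, -119.21742248535156), (106.80516815185547, 68.84519958496094), 3.8917922973632812)
3614 ((568.4977416992188, -119.30455017089844), (121.14090728759766, 82.4211654663086), 3.8988571166992188)
154 [[-0.1123 -0.0105]
 [-0.101  -0.0037]
 [-0.0907  0.0107]] [[ 0.477  -0.1358  0.0306]
 [ 0.4882 -0.1287  0.0355]
 [ 0.4985 -0.1146  0.0398]]
blue [[-0.0804 -0.0408]
 [-0.013   0.006 ]
 [ 0.0397  0.0409]]
-0.06 [-0.0409 -0.03    0.0299  0.0413]
-0.03 [-0.0409 -0.03    0.0299  0.0413]
0 [-0.0411 -0.03    0.0299  0.041 ]
0.02 [-0.0411 -0.0301  0.0299  0.0412]
pin 20 [ 0.5187 -0.1201  0.0513] [-0.0704  0.0029]
cap 0.89 [428.1, 252.7, 71.3, 62.3]
[ 0.4964 -0.3379  0.0934] ((530.693359375, -282.298583984375), 94.01361083984375)
jar 0.86 [402.8, 226.6, 75.9, 64.8]
[ 0.5091 -0.3216  0.0585] ((504.72802734375, -331.8650817871094), (39.33484649658203, 66.1784439086914), 51.8660774230957)
```

```bash
python3 -m crank '{"moves":[{"dp":[0,0,0],"delta_rot":[0,0,0.122],"fingers":0.7},{"dp":[-2,-1.7,1],"delta_rot":[0,0,0],"fingers":0.7},{"dp":[-2,-1.6,2],"delta_rot":[0,0,0],"fingers":0.7},{"dp":[0,0,3.5],"delta_rot":[0,0,0],"fingers":0.7},{"dp":[0,0,3.5],"delta_rot":[0,0,0],"fingers":0.7},{"dp":[0,0,3.5],"delta_rot":[0,0,0],"fingers":0.7},{"dp":[0,0,0],"delta_rot":[0,0,0],"fingers":0.7},{"dp":[0,0,0],"delta_rot":[0,0,0],"fingers":0.7}]}' 30
```

```text
clock: 3.13
position: [0.484, -0.1259, 0.0913]
tcp_rot: [-179.9, 0.2, 3.9]
force: [0.6, -0.0, 0.3]
gripper_width: 0.701
finger_force: 0.0
```

```bash
python3 -m crank '{"moves":[{"dp":[0,-0.08,2],"delta_rot":[0,0,0],"fingers":0.7},{"dp":[0,0,2],"delta_rot":[0,0,0],"fingers":0.7},{"dp":[0,0,2],"delta_rot":[0,0,0],"fingers":0.7},{"dp":[0,0,0],"delta_rot":[0,0,0],"fingers":0.1},{"dp":[0,0,0],"delta_rot":[0,0,0],"fingers":0.1},{"dp":[0,0,0],"delta_rot":[0,0,0],"fingers":0.1},{"dp":[0,0,0],"delta_rot":[0,0,0],"fingers":0.1},{"dp":[0,0,0],"delta_rot":[0,0,0],"fingers":0.1},{"dp":[0,0,0],"delta_rot":[0,0,0],"fingers":0.1}]}' 40
```

```text
clock: 3.88
position: [0.4861, -0.1253, 0.0337]
tcp_rot: [179.9, -0.1, 3.9]
force: [0.9, 0.7, -0.5]
gripper_width: 0.311
finger_force: 0.0
```

```bash
python3 -m crank '{"moves":[{"dp":[0,0,0.2],"delta_rot":[0,0,0],"fingers":0.1},{"dp":[0,0,0],"delta_rot":[0,0,0],"fingers":0.1},{"dp":[0,0,0],"delta_rot":[0,0,0],"fingers":0.1},{"dp":[0,0,0],"delta_rot":[0,0,0],"fingers":0.1}]}' 40
python3 -m crank '{"moves":[{"dp":[-0.6,0,0],"delta_rot":[0,0,0],"fingers":0.1},{"dp":[-0.6,0,0],"delta_rot":[0,0,0],"fingers":0.1},{"dp":[-0.6,0,0],"delta_rot":[0,0,0],"fingers":0.1},{"dp":[-0.6,0,0],"delta_rot":[0,0,0],"fingers":0.1},{"dp":[-0.6,0,0],"delta_rot":[0,0,0],"fingers":0.1},{"dp":[0,0,0],"delta_rot":[0,0,0],"fingers":0.1},{"dp":[0,0,0],"delta_rot":[0,0,0],"fingers":0.1}]}' 40
```

```text
clock: 4.22
position: [0.486, -0.1243, 0.0319]
tcp_rot: [-179.9, -0.0, 3.9]
force: [-3.3, 5.2, 11.2]
gripper_width: 0.24
finger_force: 40.0
clock: 4.8
position: [0.4561, -0.1263, 0.0319]
tcp_rot: [-179.9, -0.1, 3.9]
force: [-1.1, 6.4, 11.3]
gripper_width: 0.241
finger_force: 40.0
```

```bash
python3 -m crank '{"moves":[{"dp":[0,0,0],"delta_rot":[0,0,0],"fingers":1},{"dp":[0,0,0],"delta_rot":[0,0,0],"fingers":1},{"dp":[0,0,0],"delta_rot":[0,0,0],"fingers":1},{"dp":[0,0,-4],"delta_rot":[0,0,0],"fingers":1},{"dp":[0,0,-4],"delta_rot":[0,0,0],"fingers":1},{"dp":[0,0,-4],"delta_rot":[0,0,0],"fingers":1},{"dp":[0,0,-4],"delta_rot":[0,0,0],"fingers":1},{"dp":[0,0,-4],"delta_rot":[0,0,0],"fingers":1}]}'
python3 -m crank '{"moves":[{"dp":[-0.8,3.6,0],"delta_rot":[0,0,0],"fingers":1},{"dp":[-0.8,3.6,0],"delta_rot":[0,0,0],"fingers":1},{"dp":[-0.8,3.6,0],"delta_rot":[0,0,0],"fingers":1},{"dp":[-0.8,3.6,0],"delta_rot":[0,0,0],"fingers":1},{"dp":[-0.8,3.6,0],"delta_rot":[0,0,0],"fingers":1},{"dp":[0,3.4,0],"delta_rot":[0,0,0],"fingers":1},{"dp":[0,0,0],"delta_rot":[0,0,0],"fingers":1},{"dp":[0,0,0],"delta_rot":[0,0,0],"fingers":1}]}'
cat >> h.py <<'E'
def jarfit(c,P,ctr):
    from scipy.optimize import minimize
    f=c['frame'].astype(int)
    near=np.linalg.norm(P[...,:2]-ctr,axis=2)<.05
    t=P[near&(P[...,2]>.0885)&(P[...,2]<.1)]
    cc,r=cv2.minEnclosingCircle((t[:,:2]*1000).astype(np.float32))
    s=P[near&(P[...,2]>.054)&(P[...,2]<.064)]
    # smallest square (any yaw) round shoulder points, centred near the cap axis
    res=[]
    for a in np.arange(-45,45,.5):
        q=inframe(s,np.array(cc)/1000,a); res.append((np.percentile(abs(q).max(1),99),a))
    return np.array(cc)/1000,r,len(s),sorted(res)[:6],s
E
python3 - <<'E'
from h import *
c=cap('wrist'); save(c,'w3'); P=cloud(c)
cc,r,n,res,s=jarfit(c,P,np.array([.496,-.34])); print(cc,r,n,np.round(res,4))
f=c['frame'].astype(int)
o=imaging.outline_of('wrist','cap')[0];print(o['bbox'])
om=o['region']&(f[:,:,0]>150)&(f[:,:,2]<110); m=np.nanmedian(P[om],0);print('mark',m,np.degrees(np.arctan2(*(m[:2]-cc)[::-1])))
np.save('s.npy',s)
E
```

```text
clock: 5.47
position: [0.4549, -0.1268, 0.2321]
tcp_rot: [-180.0, 0.0, 3.9]
force: [1.3, -1.0, 0.1]
gripper_width: 0.773
finger_force: 0.0
clock: 6.13
position: [0.4296, -0.3443, 0.2297]
tcp_rot: [-179.9, 0.0, 3.8]
force: [-0.3, 0.6, 0.4]
gripper_width: 0.995
finger_force: 0.0
[ 0.4911618  -0.34364828] 29.276206970214844 249 [[ 0.028  14.    ]
 [ 0.028  13.5   ]
 [ 0.028  14.5   ]
 [ 0.0282 15.    ]
 [ 0.0282 13.    ]
 [ 0.0283 15.5   ]]
[244.9, 104.4, 70.9, 68.1]
mark [ 0.50240249 -0.33093526  0.09415434] 48.517319173613316
```

View pics/w3.png

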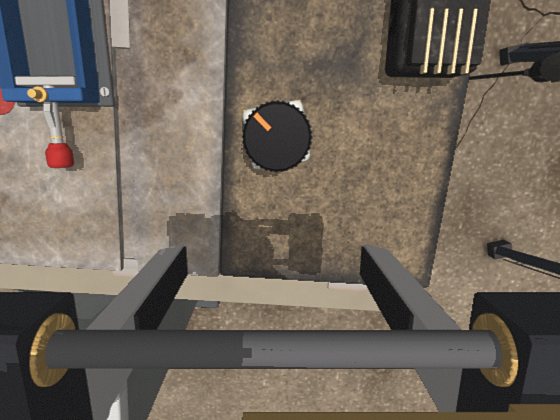

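The knob is out (at (58,155), with a longer rod showing). The jar's four corners peek round the cap at (247,112), (298,104), (305,158) and (252,163), and the cap centre is near (277,136). The mark angle looks inconsistent with the jar's yaw, so I check both.

```bash
python3 - <<'E'
from h import *
c=cap('wrist'); P=cloud(c); f=c['frame'].astype(int)
cc,r,n,res,s=jarfit(c,P,np.array([.496,-.34]))
d=s[:,:2]-cc; an=np.degrees(np.arctan2(d[:,1],d[:,0])); R=np.hypot(*d.T)
for k in range(4):
    m=((an-14-90*k)%360<90); i=np.where(m)[0]; i=i[np.argsort(-R[i])][:6]; print(k,m.sum(),np.round(an[i]-45-90*k),np.round(R[i],4))
near=np.linalg.norm(P[...,:2]-cc,axis=2)<.03
om=near&(P[...,2]>.088)&(f[:,:,0]>150)&(f[:,:,2]<110); q=P[om][:,:2]; u,sv,v=np.linalg.svd(q-q.mean(0)); print(q.mean(0)-cc,len(q),np.degrees(np.arctan2(*v[0][::-1])),q.min(0)-cc,q.max(0)-cc)
# yaw from colour mask of the shoulder, z-plane projection
o=robot.get_obs(); print(o['position'],o['joint_positions'])
R_=np.array(c['world_from_camera']); v_,u_=np.mgrid[:420,:560]
ray=np.stack([(u_-c['cx'])/c['fx'],-(v_-c['cy'])/c['fy'],-np.ones_like(u_,float)],-1)@R_[:3,:3].T
def plane(z): return R_[:3,3]+ray*((z-R_[2,3])/ray[...,2])[...,None]
w=near|(np.linalg.norm(P[...,:2]-cc,axis=2)<.045)
br=(f.min(2)>110)&w&(P[...,2]>.04); Q=plane(.06)[br]
d=[(np.percentile(abs(inframe(Q,cc,a)).max(1),97),a) for a in range(-45,45)]; print(len(Q),np.round(sorted(d)[:4],4))
E
```

```text
0 92 [13. 17. 11. 18. 14. 13.] [0.0364 0.0363 0.0361 0.0357 0.0357 0.0356]
1 40 [15. 13. 11. 16. 18. 14.] [0.0365 0.0362 0.0361 0.036  0.0354 0.0354]
2 36 [-345. -347. -340. -351. -343. -349.] [0.036  0.0358 0.0358 0.0357 0.0356 0.0356]
3 85 [-346. -348. -343. -345. -342. -353.] [0.0362 0.0361 0.036  0.0357 0.0356 0.0354]
[0.0114167  0.01278104] 113 -130.75744057660492 [0.00482366 0.00572204] [0.01746085 0.0199233 ]
[ 0.43018327 -0.34207332  0.2300668 ] [-5.03155537e+01  4.85606953e-01  1.03872398e+02  5.36846471e-03
  7.56925267e+01  3.56846255e+01]
490 [[  0.2264 -15.    ]
 [  0.2266 -14.    ]
 [  0.2269 -13.    ]
 [  0.2273 -16.    ]]
```

```bash
python3 -m crank '{"moves":[{"dp":[3.0,0.3,0],"delta_rot":[0,0,0],"fingers":1},{"dp":[3.1,0.25,0],"delta_rot":[0,0,0],"fingers":1},{"dp":[0,0,3],"delta_rot":[0,0,0],"fingers":1},{"dp":[0,0,3],"delta_rot":[0,0,0],"fingers":1},{"dp":[0,0,3],"delta_rot":[0,0,0],"fingers":1},{"dp":[0,0,0],"delta_rot":[0,0,0],"fingers":1},{"dp":[0,0,0],"delta_rot":[0,0,0],"fingers":1}]}' 40
```

```text
clock: 6.87
position: [0.4909, -0.3425, 0.1393]
tcp_rot: [-179.8, 0.1, 4.0]
force: [1.3, 0.5, 0.1]
gripper_width: 0.997
finger_force: 0.0
```

```bash
python3 -m crank '{"moves":[{"dp":[0,0.1,2],"delta_rot":[0,0,0],"fingers":1},{"dp":[0,0,2],"delta_rot":[0,0,0],"fingers":1},{"dp":[0,0,1.3],"delta_rot":[0,0,0],"fingers":0.8},{"dp":[0,0,0],"delta_rot":[0,0,0],"fingers":0.4},{"dp":[0,0,0],"delta_rot":[0,0,0],"fingers":0.4},{"dp":[0,0,0],"delta_rot":[0,0,0],"fingers":0.4},{"dp":[0,0,0],"delta_rot":[0,0,0],"fingers":0.4},{"dp":[0,0,0],"delta_rot":[0,0,0],"fingers":0.4},{"dp":[0,0,0],"delta_rot":[0,0,0],"fingers":0.4},{"dp":[0,0,0],"delta_rot":[0,0,0],"fingers":0.4}]}' 40
```

```text
clock: 7.7
position: [0.4922, -0.3452, 0.0889]
tcp_rot: [-180.0, -0.1, 3.9]
force: [-0.7, 4.4, 6.8]
gripper_width: 0.617
finger_force: 40.0
```

```bash
python3 -m crank '{"moves":[{"dp":[0,0,-1],"delta_rot":[0,0,0],"fingers":0.4},{"dp":[0,0,-2],"delta_rot":[0,0,0],"fingers":0.4},{"dp":[0,0,-3],"delta_rot":[0,0,0],"fingers":0.4},{"dp":[0,0,-3],"delta_rot":[0,0,0],"fingers":0.4},{"dp":[0,0,-1.5],"delta_rot":[0,0,0],"fingers":0.4},{"dp":[0,0,0],"delta_rot":[0,0,0],"fingers":0.4}]}' 45
python3 -m crank '{"moves":[{"dp":[0.7,-1.6,0],"delta_rot":[0,0,0],"fingers":0.4},{"dp":[1.4,-3.1,0],"delta_rot":[0,0,0],"fingers":0.4},{"dp":[1.4,-3.1,0],"delta_rot":[0,0,0],"fingers":0.4},{"dp":[1.4,-3.1,0],"delta_rot":[0,0,0],"fingers":0.4},{"dp":[1.4,-3.1,0],"delta_rot":[0,0,0],"fingers":0.4},{"dp":[1.4,-3.1,0],"delta_rot":[0,0,0],"fingers":0.4},{"dp":[1.4,-3.1,0],"delta_rot":[0,0,0],"fingers":0.4},{"dp":[0.7,-1.7,0],"delta_rot":[0,0,0.08],"fingers":0.4},{"dp":[0,0,0],"delta_rot":[0,0,0.096],"fingers":0.4},{"dp":[0,0,0],"delta_rot":[0,0,0],"fingers":0.4}]}'
python3 - <<'E'
from h import *
c=cap('wrist'); save(c,'w4'); c=cap('scene'); save(c,'s1')
c=cap('top'); P=cloud(c); print(robot.get_obs()['position'],robot.get_obs()['tcp_rot'])
E
```

```text
clock: 8.2
position: [0.493, -0.3475, 0.1973]
tcp_rot: [179.6, -0.3, 3.9]
force: [0.5, -0.6, -3.4]
gripper_width: 0.612
finger_force: 45.0
clock: 9.03
position: [0.5733, -0.1187, 0.1902]
tcp_rot: [-180.0, 0.2, -6.1]
force: [0.7, -0.7, -4.2]
gripper_width: 0.611
finger_force: 45.0
[ 0.57342904 -0.12059072  0.19118165] [-1.79986493e+02  1.13912000e-01 -6.06265061e+00]
```

View pics/w4.png

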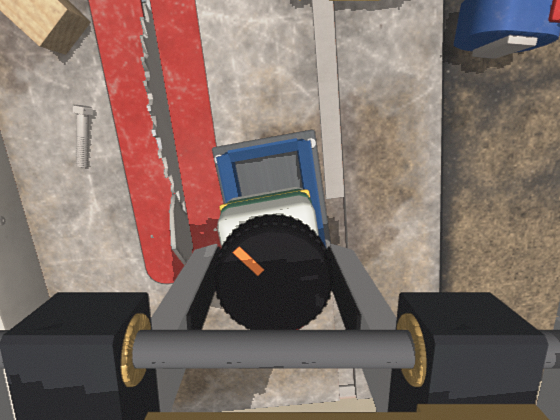

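View pics/s1.png

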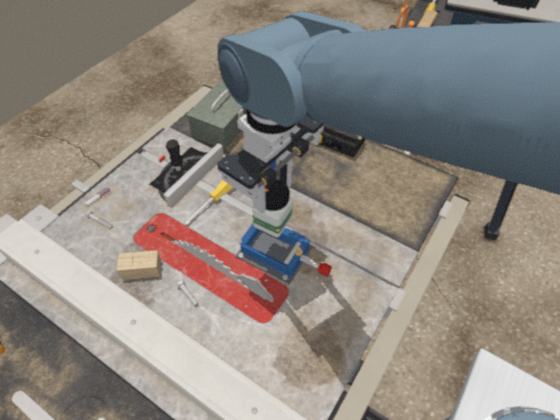

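The jar hangs from the gripper at (268,225) in the wrist view, just in front of the open pocket at (265,175). The scene view shows it upright over the holder with the knob out. I measure the held jar's yaw and position from its far face.

```bash
cat > held.py <<'E'
from h import *
c=cap('wrist'); P=cloud(c); o=robot.get_obs(); t=o['position']; dz=t[2]-.0889
q=P[(np.linalg.norm(P[...,:2]-t[:2],axis=2)<.05)&(P[...,2]<dz+.056)&(P[...,2]>dz+.01)]
b=inframe(q,np.array([.589,-.118]),3.9); 
# far face: line x=a+b*y in holder frame, robustly
from scipy.optimize import least_squares
q2=b[b[:,0]>np.median(b[:,0])-.006]
r=least_squares(lambda p:p[0]+p[1]*q2[:,1]-q2[:,0],[0,0],loss='soft_l1',f_scale=.001).x
print('n',len(q2),'face x at y0',r[0],'yaw err deg',np.degrees(np.arctan(-r[1])),'y range',np.percentile(q2[:,1],[1,99]), 'z',q[:,2].min(),q[:,2].max())
print('tcp in holder',inframe(t[None],np.array([.589,-.118]),3.9),t[2],o['tcp_rot'])
m=P[np.linalg.norm(P[...,:2]-t[:2],axis=2)<.05]; m=m[(m[:,2]>dz+.0885)&(m[:,2]<dz+.1)]
print('cap',inframe(m,np.array([.589,-.118]),3.9).min(0),inframe(m,np.array([.589,-.118]),3.9).max(0),np.median(m[:,2])-dz)
E
python3 held.py
```

```text
n 1507 face x at y0 0.011599753668000411 yaw err deg -0.07117598342850724 y range [-0.02865058  0.02624349] z 0.11271921501362872 0.15864455807963537
tcp in holder [[-0.01556873 -0.00177655]] 0.19154552784548756 [-1.79991796e+02  7.95337932e-02 -6.10570828e+00]
cap [-0.0444052  -0.04400074] [0.01315248 0.03639977] 0.093516857010221
```

```bash
python3 -m crank '{"moves":[{"dp":[0,-0.13,1],"delta_rot":[0,0,0],"fingers":0.4},{"dp":[0,0,1.5],"delta_rot":[0,0,0],"fingers":0.4},{"dp":[0,0,1.5],"delta_rot":[0,0,0],"fingers":0.4},{"dp":[0,0,1],"delta_rot":[0,0,0],"fingers":0.4},{"dp":[0,0,1],"delta_rot":[0,0,0],"fingers":0.4},{"dp":[0,0,1],"delta_rot":[0,0,0],"fingers":0.4},{"dp":[0,0,0.8],"delta_rot":[0,0,0],"fingers":0.4},{"dp":[0,0,0.8],"delta_rot":[0,0,0],"fingers":0.4},{"dp":[0,0,0],"delta_rot":[0,0,0],"fingers":0.4}]}'
```

```text
clock: 9.98
position: [0.5733, -0.1186, 0.1045]
tcp_rot: [-180.0, 0.2, -6.1]
force: [0.2, 0.8, -5.0]
gripper_width: 0.613
finger_force: 45.0
```

```bash
python3 -m crank '{"moves":[{"dp":[0,0,0.5],"delta_rot":[0,0,0],"fingers":0.4},{"dp":[0,0,0.4],"delta_rot":[0,0,0],"fingers":0.4},{"dp":[0,0,0.1],"delta_rot":[0,0,0],"fingers":0.4},{"dp":[0,0,0],"delta_rot":[0,0,0],"fingers":0.4},{"dp":[0,0,0],"delta_rot":[0,0,0],"fingers":0.4}]}'; python3 held.py
```

```text
clock: 10.4
position: [0.5745, -0.1191, 0.0967]
tcp_rot: [180.0, -0.0, -6.1]
force: [-0.4, -0.5, -3.6]
gripper_width: 0.615
finger_force: 45.0
n 2999 face x at y0 0.013551020425534143 yaw err deg -0.37191141675776057 y range [-0.03954024  0.03925941] z 0.017954888907383282 0.06393549549587538
tcp in holder [[-1.44214541e-02 -8.07507253e-05]] 0.09684544540810437 [ 1.79988346e+02 -4.14173631e-02 -6.14281628e+00]
cap [-0.0434425  -0.04271231] [0.01404826 0.03811874] 0.09370674590116466
```

```bash
python3 -m crank '{"moves":[{"dp":[0,0,0.15],"delta_rot":[0,0,0],"fingers":0.4},{"dp":[0,0,0.1],"delta_rot":[0,0,0],"fingers":0.4},{"dp":[0,0,0],"delta_rot":[0,0,0],"fingers":0.4},{"dp":[0,0,0],"delta_rot":[0,0,0],"fingers":1},{"dp":[0,0,0],"delta_rot":[0,0,0],"fingers":1},{"dp":[0,0,0],"delta_rot":[0,0,0],"fingers":1},{"dp":[0,0,0],"delta_rot":[0,0,0],"fingers":1},{"dp":[0,0,0],"delta_rot":[0,0,0],"fingers":1},{"dp":[0,0,0],"delta_rot":[0,0,0],"fingers":1},{"dp":[0,0,0],"delta_rot":[0,0,0],"fingers":1}]}'
python3 -m crank '{"moves":[{"dp":[0,0,-2],"delta_rot":[0,0,0],"fingers":1},{"dp":[0,0,-4],"delta_rot":[0,0,0],"fingers":1},{"dp":[0,0,-4],"delta_rot":[0,0,0],"fingers":1},{"dp":[0,0,-3],"delta_rot":[0,0,-0.08],"fingers":1},{"dp":[-4,0,0],"delta_rot":[0,0,-0.095],"fingers":1},{"dp":[-4,0,0],"delta_rot":[0,0,0],"fingers":1},{"dp":[-4,0,0],"delta_rot":[0,0,0],"fingers":1},{"dp":[0,0,0],"delta_rot":[0,0,0],"fingers":1},{"dp":[0,0,0],"delta_rot":[0,0,0],"fingers":1}]}'
cat > seat.py <<'E'
from h import *
H=np.array([.589,-.118])
c=cap('wrist'); P=cloud(c); f=c['frame'].astype(int)
m=P[(np.linalg.norm(P[...,:2]-H,axis=2)<.07)&(P[...,2]>.09)&(P[...,2]<.125)]
q=inframe(m,H,3.9); cc,r=cv2.minEnclosingCircle((q*1000).astype(np.float32)); print('cap',cc,r,np.median(m[:,2]))
s=P[(np.linalg.norm(P[...,:2]-H,axis=2)<.07)&(P[...,2]>.058)&(P[...,2]<.072)]
q=inframe(s,H,3.9); print('shoulder',len(s),np.percentile(q,[1,99],axis=0).round(4).tolist(),np.median(s[:,2]))
m=(f[:,:,0]>50)&(f[:,:,1]<f[:,:,0]*.35)&(f[:,:,2]<f[:,:,0]*.35); k=P[m]; k=k[(k[:,2]>.015)&(k[:,2]<.05)]; k=inframe(k,H,3.9); k=k[(abs(k[:,1])<.02)&(k[:,0]<-.06)]
print('knob',len(k),np.percentile(k,[2,98],axis=0).round(4).tolist())
o=robot.get_obs();print('tcp',inframe(o['position'][None],H,3.9),o['position'],o['tcp_rot'],o['joint_positions'].round(0))
E
python3 seat.py
```

```text
clock: 11.28
position: [0.5744, -0.119, 0.094]
tcp_rot: [180.0, -0.0, -6.1]
force: [-0.1, -0.3, 0.2]
gripper_width: 0.996
finger_force: 0.0
clock: 12.03
position: [0.4532, -0.1232, 0.2238]
tcp_rot: [180.0, -0.0, 3.8]
force: [0.1, 0.1, 0.5]
gripper_width: 1.0
finger_force: 0.0
cap (-14.738298416137695, 1.0889729261398315) 29.412797927856445 0.0994227480994058
shoulder 378 [[-0.0424, -0.0265], [0.0103, 0.0283]] 0.06453972025435634
knob 454 [[-0.1423, -0.0104], [-0.1214, 0.0107]]
tcp [[-0.13440245  0.00365764]] [ 0.45466001 -0.12349226  0.22449465] [ 1.79953924e+02 -9.02525775e-02  3.84155866e+00] [-29. -11. 115.   0.  76.  57.]
```

```bash
python3 -m crank '{"moves":[{"dp":[0.1,0.37,3.5],"delta_rot":[0,0,0],"fingers":0.6},{"dp":[0,0,3.8],"delta_rot":[0,0,0],"fingers":0.6},{"dp":[0,0,3.8],"delta_rot":[0,0,0],"fingers":0.6},{"dp":[0,0,3.8],"delta_rot":[0,0,0],"fingers":0.6},{"dp":[0,0,2.8],"delta_rot":[0,0,0],"fingers":0.6},{"dp":[0,0,1.55],"delta_rot":[0,0,0],"fingers":0.6},{"dp":[0,0,0],"delta_rot":[0,0,0],"fingers":0.5},{"dp":[0,0,0],"delta_rot":[0,0,0],"fingers":0.1}]}' 40
python3 -m crank '{"moves":[{"dp":[0,0,0],"delta_rot":[0,0,0],"fingers":0.1},{"dp":[0,0,0],"delta_rot":[0,0,0],"fingers":0.1},{"dp":[0,0,0],"delta_rot":[0,0,0],"fingers":0.1},{"dp":[0,0,0],"delta_rot":[0,0,0],"fingers":0.1},{"dp":[0,0,0],"delta_rot":[0,0,0],"fingers":0.1},{"dp":[0,0,0],"delta_rot":[0,0,0],"fingers":0.1},{"dp":[0,0,0],"delta_rot":[0,0,0],"fingers":0.1}]}' 40
```

```text
clock: 12.75
position: [0.4567, -0.127, 0.0311]
tcp_rot: [-180.0, 0.1, 3.9]
force: [1.6, -0.4, 0.2]
gripper_width: 0.496
finger_force: 0.0
clock: 13.33
position: [0.4571, -0.1262, 0.0329]
tcp_rot: [-179.9, -0.2, 3.8]
force: [1.5, 5.2, 4.4]
gripper_width: 0.235
finger_force: 40.0
```

```bash
python3 -m crank '{"moves":[{"dp":[0.5,0,0],"delta_rot":[0,0,0],"fingers":0.1},{"dp":[0.5,0,0],"delta_rot":[0,0,0],"fingers":0.1},{"dp":[0.5,0,0],"delta_rot":[0,0,0],"fingers":0.1},{"dp":[0.5,0,0],"delta_rot":[0,0,0],"fingers":0.1},{"dp":[0.5,0,0],"delta_rot":[0,0,0],"fingers":0.1},{"dp":[0.5,0,0],"delta_rot":[0,0,0],"fingers":0.1},{"dp":[0.1,0,0],"delta_rot":[0,0,0],"fingers":0.1},{"dp":[0,0,0],"delta_rot":[0,0,0],"fingers":0.1},{"dp":[0,0,0],"delta_rot":[0,0,0],"fingers":0.1},{"dp":[0,0,0],"delta_rot":[0,0,0],"fingers":0.1}]}' 40
```

```text
clock: 14.17
position: [0.4866, -0.1242, 0.0329]
tcp_rot: [-179.9, 0.0, 3.9]
force: [-4.4, 3.6, 7.5]
gripper_width: 0.239
finger_force: 40.0
```

```bash
python3 -m crank '{"moves":[{"dp":[0.2,0,0],"delta_rot":[0,0,0],"fingers":0.1},{"dp":[0.1,0,0],"delta_rot":[0,0,0],"fingers":0.1},{"dp":[0,0,0],"delta_rot":[0,0,0],"fingers":0.1},{"dp":[0,0,0],"delta_rot":[0,0,0],"fingers":0.6},{"dp":[0,0,0],"delta_rot":[0,0,0],"fingers":0.6},{"dp":[0,0,0],"delta_rot":[0,0,0],"fingers":0.6},{"dp":[0,0,0],"delta_rot":[0,0,0],"fingers":0.6}]}' 40
python3 -m crank '{"moves":[{"dp":[0,0,-3],"delta_rot":[0,0,0],"fingers":0.7},{"dp":[0,0,-4],"delta_rot":[0,0,0],"fingers":1},{"dp":[0,0,-4],"delta_rot":[0,0,0],"fingers":1},{"dp":[0,0,-4],"delta_rot":[0,0,0],"fingers":1},{"dp":[0,0,-4],"delta_rot":[0,0,0],"fingers":1},{"dp":[0,0,0],"delta_rot":[0,0,0],"fingers":1},{"dp":[0,0,0],"delta_rot":[0,0,0],"fingers":1}]}'; python3 seat.py
```

```text
clock: 14.75
position: [0.4902, -0.1248, 0.0319]
tcp_rot: [180.0, -0.1, 3.9]
force: [1.0, 0.7, -0.4]
gripper_width: 0.489
finger_force: 0.0
clock: 15.33
position: [0.4914, -0.1254, 0.2247]
tcp_rot: [179.8, -0.3, 3.9]
force: [-0.8, 0.2, -1.3]
gripper_width: 0.975
finger_force: 0.0
cap (-0.596118688583374, 1.0669649839401245) 29.357053756713867 0.09942957839660771
shoulder 286 [[-0.0278, -0.0264], [0.0262, 0.0289]] 0.06456808976879758
knob 444 [[-0.1126, -0.0099], [-0.0915, 0.0103]]
tcp [[-9.92039816e-02  2.78562802e-06]] [ 0.49002556 -0.12474461  0.22203307] [ 1.79950774e+02 -8.49390260e-02  3.88624372e+00] [-27.  -5. 110.   0.  75.  59.]
```

```bash
python3 -m crank '{"moves":[{"dp":[3.3,-0.1,0],"delta_rot":[0,0,0],"fingers":1},{"dp":[3.3,0,0],"delta_rot":[0,0,0],"fingers":1},{"dp":[3.2,0,2],"delta_rot":[0,0,0],"fingers":1},{"dp":[0,0,3],"delta_rot":[0,0,0],"fingers":1},{"dp":[0,0,3],"delta_rot":[0,0,0],"fingers":1},{"dp":[0,0,0],"delta_rot":[0,0,0],"fingers":1},{"dp":[0,0,0],"delta_rot":[0,0,0],"fingers":1}]}' 50; python3 seat.py | grep -v knob
```

```text
clock: 15.97
position: [0.5851, -0.116, 0.1378]
tcp_rot: [-179.8, 0.4, 3.9]
force: [0.4, -0.1, 0.8]
gripper_width: 1.001
finger_force: 0.0
cap (5.8361968994140625, 1.6959991455078125) 57.72092056274414 0.09938330109628166
shoulder 880 [[0.0112, -0.0265], [0.0274, 0.0286]] 0.06439150359669635
tcp [[-0.00225635  0.00142807]] [ 0.58665175 -0.1167287   0.1404672 ] [-1.79932139e+02  1.36757664e-01  3.87730887e+00] [-22.  13. 101.   0.  67.  64.]
```

```bash
python3 -m crank '{"moves":[{"dp":[0.18,0.03,2],"delta_rot":[0,0,0],"fingers":1},{"dp":[0,0,2],"delta_rot":[0,0,0],"fingers":1},{"dp":[0,0,0.6],"delta_rot":[0,0,0],"fingers":0.8},{"dp":[0,0,0],"delta_rot":[0,0,0],"fingers":0.4},{"dp":[0,0,0],"delta_rot":[0,0,0],"fingers":0.4},{"dp":[0,0,0],"delta_rot":[0,0,0],"fingers":0.4},{"dp":[0,0,0],"delta_rot":[0,0,0],"fingers":0.4},{"dp":[0,0,0],"delta_rot":[0,0,0],"fingers":0.4},{"dp":[0,0,0],"delta_rot":[0,0,0],"fingers":0.4},{"dp":[0,0,0],"delta_rot":[0,0,0],"fingers":0.4}]}' 50; python3 -c "
from h import *
o=robot.get_obs();print(o['torque'],o['force'],o['position'])"
```

```text
clock: 16.85
position: [0.59, -0.1168, 0.0968]
tcp_rot: [-180.0, -0.1, 3.9]
force: [-0.5, 4.1, 5.5]
gripper_width: 0.615
finger_force: 50.0
[ 0.75743534  0.13641022 -0.07174213] [-0.50443376  4.07017186  5.49532503] [ 0.59003626 -0.11675466  0.09679632]
```

```bash
python3 -m crank '{"moves":[{"dp":[0,0,-0.02],"delta_rot":[0,0,-0.1],"fingers":0.4},{"dp":[0,0,-0.02],"delta_rot":[0,0,-0.1],"fingers":0.4},{"dp":[0,0,-0.02],"delta_rot":[0,0,-0.1],"fingers":0.4},{"dp":[0,0,-0.02],"delta_rot":[0,0,-0.1],"fingers":0.4},{"dp":[0,0,-0.02],"delta_rot":[0,0,-0.1],"fingers":0.4},{"dp":[0,0,-0.02],"delta_rot":[0,0,-0.1],"fingers":0.4},{"dp":[0,0,-0.02],"delta_rot":[0,0,-0.1],"fingers":0.4},{"dp":[0,0,-0.02],"delta_rot":[0,0,-0.1],"fingers":0.4},{"dp":[0,0,-0.02],"delta_rot":[0,0,-0.1],"fingers":0.4},{"dp":[0,0,-0.02],"delta_rot":[0,0,-0.1],"fingers":0.4}]}' 50; cat > chk.py <<'E'
from h import *
H=np.array([.589,-.118])
c=cap('wrist'); P=cloud(c); f=c['frame'].astype(int); o=robot.get_obs(); t=o['position']
m=(np.linalg.norm(P[...,:2]-H,axis=2)<.03)&(P[...,2]>.09)&(f[:,:,0]>120)&(f[:,:,2]<f[:,:,0]*.6)&(f[:,:,1]>f[:,:,0]*.3)
q=P[m][:,:2]
if len(q): print('mark',len(q),np.degrees(np.arctan2(*(q.mean(0)-t[:2])[::-1])))
top=P[(np.linalg.norm(P[...,:2]-H,axis=2)<.022)&(P[...,2]>.09)&(P[...,2]<.16)];print('cap top z',np.median(top[:,2]))
print(t,o['tcp_rot'],o['torque'],o['force'],o['joint_positions'].round(0))
s=P[(np.linalg.norm(P[...,:2]-H,axis=2)<.07)&(P[...,2]>.058)&(P[...,2]<.072)]
print('shoulder',len(s),np.percentile(inframe(s,H,3.9),[1,99],axis=0).round(4).tolist())
E
python3 chk.py
```

```text
clock: 17.68
position: [0.59, -0.1164, 0.0989]
tcp_rot: [180.0, -0.1, 61.4]
force: [-0.7, 5.2, 6.2]
gripper_width: 0.619
finger_force: 50.0
mark 298 97.41069936269068
cap top z 0.10168442274946143
[ 0.5899536  -0.11642415  0.09881419] [ 1.79962040e+02 -9.73538248e-02  6.16693590e+01] [ 0.89484907  0.18425691 -0.03830424] [-0.51442237  4.94504622  6.36661036] [-22.  16. 101.   0.  63.   6.]
shoulder 1448 [[-0.0247, 0.0052], [0.0273, 0.0283]]
```

```bash
python3 -m crank '{"moves":[{"dp":[0,0,-0.02],"delta_rot":[0,0,-0.1],"fingers":0.4},{"dp":[0,0,-0.02],"delta_rot":[0,0,-0.1],"fingers":0.4},{"dp":[0,0,-0.02],"delta_rot":[0,0,-0.1],"fingers":0.4},{"dp":[0,0,-0.02],"delta_rot":[0,0,-0.1],"fingers":0.4},{"dp":[0,0,-0.02],"delta_rot":[0,0,-0.1],"fingers":0.4},{"dp":[0,0,-0.02],"delta_rot":[0,0,-0.1],"fingers":0.4},{"dp":[0,0,-0.02],"delta_rot":[0,0,-0.1],"fingers":0.4}]}' 50
python3 chk.py
python3 -m crank '{"moves":[{"dp":[0,0,-0.02],"delta_rot":[0,0,-0.1],"fingers":0.4},{"dp":[0,0,-0.02],"delta_rot":[0,0,-0.1],"fingers":0.4}]}' 50
python3 chk.py
```

```text
clock: 18.32
position: [0.5889, -0.1163, 0.0996]
tcp_rot: [-179.9, -0.1, 101.6]
force: [-4.2, 5.1, 5.6]
gripper_width: 0.616
finger_force: 50.0
mark 1473 112.37213076551527
cap top z 0.10249476344588139
[ 0.58893416 -0.1164601   0.09956996] [-1.79940791e+02 -8.41268541e-02  1.01789137e+02] [ 0.57866225  0.54278771 -0.06070554] [-3.22925123  3.33847464  5.63442152] [-22.  16. 101.   0.  63. -34.]
shoulder 1734 [[-0.0279, 0.0078], [0.0266, 0.0282]]
clock: 18.53
position: [0.5887, -0.1164, 0.0998]
tcp_rot: [-179.9, -0.1, 113.0]
force: [-3.2, 4.0, 5.5]
gripper_width: 0.615
finger_force: 50.0
mark 1853 121.6590752485597
cap top z 0.10269044330032952
[ 0.58874637 -0.11641792  0.09979671] [-1.79939481e+02 -1.13350881e-01  1.13248166e+02] [0.71736149 0.50198326 0.0465108 ] [-3.4262249   3.89149084  5.98328913] [-22.  16. 101.   0.  63. -45.]
shoulder 1733 [[-0.028, 0.0033], [0.0263, 0.0282]]
```

```bash
python3 -c "
from h import *
c=cap('wrist');save(c,'w5')"
```

```text
(no output)
```

View pics/w5.png

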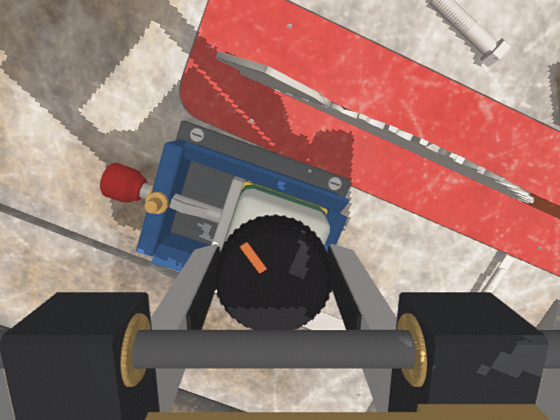

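The mark at (253,257) has kept its place relative to the fingers, so the cap has turned about 1.9 rad without slipping. The jar is still square in the pocket and the knob is home. I turn a little more, then test with a gentle lift.

```bash
python3 -m crank '{"moves":[{"dp":[0,0,-0.03],"delta_rot":[0,0,-0.08],"fingers":0.4},{"dp":[0,0,-0.03],"delta_rot":[0,0,-0.08],"fingers":0.4},{"dp":[0,0,0],"delta_rot":[0,0,0],"fingers":0.4}]}' 50
python3 chk.py
python3 -m crank '{"moves":[{"dp":[0,0,-0.1],"delta_rot":[0,0,0],"fingers":0.4},{"dp":[0,0,-0.1],"delta_rot":[0,0,0],"fingers":0.4},{"dp":[0,0,0],"delta_rot":[0,0,0],"fingers":0.4}]}' 50
python3 chk.py
```

```text
clock: 18.88
position: [0.5886, -0.1166, 0.1003]
tcp_rot: [-179.9, -0.1, 122.1]
force: [-2.9, 3.4, 5.9]
gripper_width: 0.612
finger_force: 50.0
mark 1990 128.412921295817
cap top z 0.10320954379223168
[ 0.58867086 -0.11662858  0.10032961] [-1.79935419e+02 -1.01824600e-01  1.21959457e+02] [ 0.59455148  0.57786386 -0.00884894] [-2.96885827  2.12257229  6.14837942] [-22.  16. 101.   0.  63. -54.]
shoulder 1765 [[-0.0279, -0.0092], [0.0259, 0.0281]]
clock: 19.18
position: [0.5889, -0.117, 0.1018]
tcp_rot: [-180.0, -0.0, 121.9]
force: [-2.0, 1.8, 2.1]
gripper_width: 0.616
finger_force: 50.0
mark 1983 128.0915980749015
cap top z 0.1046977864451541
[ 0.58886144 -0.11701677  0.10173968] [-1.79960965e+02 -4.54110958e-02  1.21914226e+02] [0.42467329 0.35764102 0.02290687] [-1.82529194  3.03070057  3.14262159] [-22.  16. 101.  -0.  63. -54.]
shoulder 1876 [[-0.0277, -0.0098], [0.0259, 0.028]]
```

```bash
python3 -m crank '{"moves":[{"dp":[0,0,-0.1],"delta_rot":[0,0,0],"fingers":0.4},{"dp":[0,0,-0.1],"delta_rot":[0,0,0],"fingers":0.4},{"dp":[0,0,0],"delta_rot":[0,0,0],"fingers":0.4},{"dp":[0,0,0],"delta_rot":[0,0,0],"fingers":0.4}]}' 50
python3 chk.py
```

```text
clock: 19.57
position: [0.5892, -0.1173, 0.1037]
tcp_rot: [-180.0, 0.0, 121.9]
force: [-1.7, 1.0, 0.0]
gripper_width: 0.616
finger_force: 50.0
mark 1972 128.58588773321395
cap top z 0.10655538312377047
[ 0.58917152 -0.11727746  0.10365099] [-1.79987914e+02  3.34038788e-03  1.21913985e+02] [0.15384407 0.09968891 0.01887466] [-0.40127339  1.17738463 -0.95815076] [-22.  16. 101.  -0.  63. -54.]
shoulder 1944 [[-0.0274, -0.0106], [0.0264, 0.0278]]
```

```bash
python3 -m crank '{"moves":[{"dp":[0,0,-0.2],"delta_rot":[0,0,0],"fingers":0.4},{"dp":[0,0,-0.3],"delta_rot":[0,0,0],"fingers":0.4},{"dp":[0,0,0],"delta_rot":[0,0,0],"fingers":0.4}]}' 50
python3 chk.py|sed -n 2,3p
```

```text
clock: 19.87
position: [0.5896, -0.1173, 0.1096]
tcp_rot: [180.0, 0.1, 121.9]
force: [-0.8, 1.3, -0.2]
gripper_width: 0.617
finger_force: 50.0
cap top z 0.11247879877144737
[ 0.58956257 -0.1172809   0.10946954] [1.79970833e+02 3.93612054e-02 1.21912483e+02] [ 0.15272528  0.18643326 -0.04051954] [-0.87896416  1.23118174 -0.02731204] [-22.  15. 101.   0.  64. -54.]
```

Free. I lift the remaining 2.3 cm.

```bash
python3 -m crank '{"moves":[{"dp":[0,0,-0.5],"delta_rot":[0,0,0],"fingers":0.4},{"dp":[0,0,-0.5],"delta_rot":[0,0,0],"fingers":0.4},{"dp":[0,0,-0.5],"delta_rot":[0,0,0],"fingers":0.4},{"dp":[0,0,-0.5],"delta_rot":[0,0,0],"fingers":0.4},{"dp":[0,0,-0.3],"delta_rot":[0,0,0],"fingers":0.4},{"dp":[0,0,0],"delta_rot":[0,0,0],"fingers":0.4},{"dp":[0,0,0],"delta_rot":[0,0,0],"fingers":0.4},{"dp":[0,0,0],"delta_rot":[0,0,0],"fingers":0.4},{"dp":[0,0,0],"delta_rot":[0,0,0],"fingers":0.4},{"dp":[0,0,0],"delta_rot":[0,0,0],"fingers":0.4}]}' 50
python3 chk.py; python3 -c "
from h import *
c=cap('wrist');save(c,'w6')"
```

```text
clock: 20.75
position: [0.589, -0.1171, 0.1315]
tcp_rot: [-180.0, -0.0, 121.9]
force: [-0.6, 0.5, -1.3]
gripper_width: 0.611
finger_force: 50.0
mark 496 144.08442321501337
cap top z 0.13437663574946915
[ 0.5890633  -0.11708854  0.13153165] [-1.79981160e+02 -2.42664445e-02  1.21914656e+02] [-0.02119005 -0.08303159  0.02160219] [-0.06966238  0.50867745 -0.15519872] [-22.  13. 101.  -0.  66. -54.]
shoulder 2278 [[-0.0283, -0.0192], [0.0255, 0.0293]]
```

View pics/w6.png

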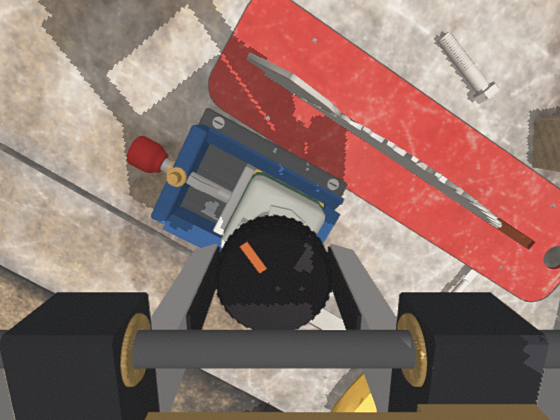

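The cap is held level at (273,272), its top at 0.134 m, so its underside is about 19 mm above the rim. The jar at (275,215) stays seated and the knob at (147,155) is home.

```bash
python3 -c "
from rig import order
print(order.job_done())"
```

```text
the job is handed in; nothing more can be done
None
```

I handed in the job at about 21 s: the jar is seated and clamped with the knob home, and the gripper holds the cap level about 2 cm above the mouth; the hand-in returned no verdict.

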